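# Clamp a tile in the painting jig with its snap-over flap

## Task

Slide the pink-bordered tile along the jig's channel, away from the robot, until it bears firmly on the spring-backed rubber cushion (press with about 12 N, never as much as 20), with the red flap still standing open. Then gently tip the red flap from behind, past its snap point, so that it springs over and its foot clamps the tile down, and take the hand away. Leave the other things on the table where they are.

Things in the scene. Friction and masses are not known exactly. Their poses are not given: they have to be found in the camera images.
- board: Varnished plywood jig board fixed to the table, 300 x 150 x 12 mm. Origin on the table surface, on the board's centre line; the board reaches from x = -130 to +170 mm. Its +x axis is the slide direction, away from the robot (yaw varies). Two wooden rails along x, inner faces at y = +-52 mm, from x = -120 to +50 mm, tops 8 mm above the board's top, form the tile's channel.
- fence: Aluminium clamp unit on the board's far part, x along the board's; origin on the board's top, 50 mm beyond the board's origin. This is the pose of its two fixed side guides (y = +-58 to 70 mm, 10 mm high). Between them a carriage with cushion and flap is locked at an unmeasured setting, -12 to +12 mm along x: feel or see it. Carriage 16 mm high (hinge cheeks 30), ending at x = 34 mm plus setting.
- cushion_mid (a point): Fixed point on the unit: middle of the cushion's free front face if the carriage setting were 0 (truly up to 12 mm nearer or farther along x). Cushion: black rubber bar across the channel, 90 mm wide, 12 mm high. It yields along +x on a spring of 2.5 N per mm from 0 N, hard stop at 10 mm; let go, it pushes the tile back to about its free face (within 1 mm), still touching.
- hinge_mid (a point): Fixed point on the unit: middle of the flap's hinge axis (along y) if the carriage setting were 0. The hinge is on the carriage, so it shifts with the setting like the cushion: always 14 mm beyond the cushion's free front face, 24 mm above the board's top (36 mm above the table).
- tile: The tile to be clamped: white ceramic with a pink border, 100 x 100 x 10 mm, about 0.24 kg. Origin at the centre of its underside, x along the channel; its far edge is at +50 mm x, its near edge at -50 mm. It lies loose in the channel on the board (2 mm side play), short of the cushion. Its friction on the board on the varnished board is low: it takes about 1 N of a push.
- flap (a joint): Red flap's angle, rad. Plate 88 mm wide, 6 mm thick, reaching 65 mm from the hinge; foot 20 mm from it. 0 = open, leaning 0.35 away from robot (free end 22 mm beyond and 61 mm above hinge). Grows tipping towards robot: 0.35 upright, 0.70 snap point, 1.92 level, foot on tile (2.06 if it misses). Bistable spring: resists 0.15 N m at 0, none at 0.70, then shuts by itself. Harmed by over 18 N.
- dry_tile: Blue-bordered tile drying on the table at the right of the board, 100 x 100 x 10 mm, loose. Origin at the centre of its underside. Leave it.
- brush: Paint brush with red handle, 170 mm long, lying on the table at the left of the board, along its x. Leave it.
- tumbler: Clear tumbler with brushes in it, 76 mm across, 175 mm high with the brushes, on the right of the table. Leave it.
- bottle: Blue plastic bottle, 70 mm across, 170 mm high, on the right of the table. Leave it.
- pot0: White paint pot with teal paint, 62 mm across, 55 mm high, the near one in the fixed white tray (300 x 200 mm, walls 35 mm high) on the left of the table. Leave it.
- pot1: White paint pot with pink paint, 62 mm across, 55 mm high, the middle one in the fixed white tray (300 x 200 mm, walls 35 mm high) on the left of the table. Leave it.
- pot2: White paint pot with ochre paint, 62 mm across, 55 mm high, the far one in the fixed white tray (300 x 200 mm, walls 35 mm high) on the left of the table. Leave it.
There are look-alikes about, which are no part of the job. What is shaped like the tile but orange is not meant.

How it is judged:
On the way, in this order (a step that is already met when the one before it is completed fails the run):
1. the tile is pressed firmly (more than 5 N) against the cushion while the flap still stands open (contact force between tile and fence above 5 N and value of joint flap below 0.3 rad), for 0.2 s.
2. the flap has snapped over to the tile (value of joint flap above 1.8 rad), for 0.2 s.
At the end, for the whole second after the job is handed in: the flap lies shut with its foot on the tile (joint between 1.86 and 1.99 rad), bearing on it with more than 3 N; the tile lies flat (within 0.04 rad) and still (value of joint flap between 1.86 and 1.99 rad and contact force between tile and fence above 3 N and angle between tile's own z axis and vertical below 0.04 rad and linear speed of tile below 0.01 m/s); the robot touches nothing.
It fails at once if the tile is pushed by the hand with more than 20 N (contact force between any of the fingers, the arm and tile above 20 N).
It fails at once if the clamp unit or its flap is pushed by the hand with more than 18 N (contact force between any of the fingers, the arm and fence above 18 N).
It fails at once if another thing on the table is moved by more than 15 mm (distance of any of dry_tile, brush, tumbler, bottle, pot0, pot1, pot2 from where it was at the start of the episode above 0.015 m).
It also fails if it takes over 61 s, if anything falls off the work surface, if the arm or the gripper's body presses on something with over 40 N, if the wrist force passes 120 N, or if a joint passes its speed limit or range.

## Robot

A 6-joint arm with a two-finger parallel gripper is mounted at the origin on the work surface. World frame = base frame: x ahead of the robot, y to its left, z up, the work surface at z = 0. Lengths are in m, angles in rad, forces in N, time in s.
With the tool pointing down it reaches from about 0.375 to 0.9 m from the base axis. Payload 3.1 kg.
Tool frame: the origin (TCP) lies on the centre line of the jaws, within the pads' length; the fingertips stand 8 mm ahead of it and the grasp point (between the pads) lies 11 mm behind it; z points along the fingers, y is the line along which they close (so a half turn about z gives the same grasp; the last joint's range is limited). The gripper opens to 87 mm and grips with 3 to 60 N. Pads are 19 mm wide; open, the fingers measure 117 mm over their backs; the gripper's body (75 mm by 190 mm) begins 51 mm behind the grasp point.
Start: joints at [1.141, 0.527, 1.433, -0, 1.181, -0.178], TCP at [0.156, 0.605, 0.231] pointing down, gripper open.
Joint ranges: [-3.08, 3.08], [-0.75, 2.2], [0.22, 2.44], [-1.43, 4.57], [0, 2.65], [-2.85, 2.85]. Speed limits (rad/s): [2.79, 2.79, 3.14, 3.14, 3.14, 3.14].

## Interface

Orientations are given as a unit quaternion [x, y, z, w].
In Python, from rig import robot gives the robot as it stands. The module is installed in compiled form; this text tells all that it offers.
- The arm moves only by the tool send_rows, never from a script. Its argument "increments" is one flat list of numbers, 7 for each row, row after row: the turn, a rotation vector about the world's x, y, z in rad, then the shift along the world's x, y, z in cm, then the opening, from 0 (shut) to 1 (fully open). A call has 1 to 20 rows; each row shifts and turns the commanded pose from where the row before left it; what a row does not reach is not made up. A row lasts 1/12 s, in which the tool goes at most 41.7 mm and 7.16 degrees, less where a joint would pass 70% of its speed; a pose out of reach is approached as far as the arm can. A call is refused whole if a number of a shift passes 4.17 or a number of a turn 0.125, either way. A call with a gripper value outside its range is refused whole. The fingers move at their own pace and stop on an object; "newtons" is the grip in N (left out, the last holds). Time passes only in rows, so rows that do not move let the fingers close. It gives the time, the measured TCP pose, the force, the opening and the grip force at its end, in the units of the state.
- robot.get_obs(): the state, without advancing time (a new reading comes with each control period).
- robot.camera(name): name is "side" or "top"; returns a dict with "image" (400x640x3 uint8, red, green, blue), "range_z" (400x640 float32, m along the optical axis (not along the pixel's ray), 0 where there is no reading), "fx", "fy", "cx", "cy" (pixels), "R" (3x3) and "t" (3): a world point X has camera coordinates R X + t. Camera axes: x right, y down, z forward; pixel columns grow to the right and rows downward; lengths in m; the calibration is good to about 2 mm. A picture is of the moment at which its call begins.
- robot.hand_in(): hands the job in; it is judged then, once.
The state is a dict: "time": time; "q": joint angles; "joint_velocities": joint speeds; "joint_torque": joint torques, N m; "position": TCP position; "tool_rot": TCP orientation; "ft_force": force on the tool from outside, world axes, zero at the start; "moment": the same for the moment, N m; "grip_width": finger opening in m; "grip_force": force on a finger pad.
Only numpy, scipy, OpenCV 4.12 (cv2) and the standard library are available. Lean on these libraries where they do the work, as an engineer would, in place of code of your own. Each camera call takes 0.05 s, during which the arm holds its last target. There are 200 camera calls.

## Working session

There is one attempt and no reset: what is moved stays moved. The work goes in short steps, Python scripts to look and compute and a tool call to move; the robot and the scene stay as the last step left them, time stands still between calls to the robot, and variables do not carry over. Pictures are saved under pics/ and viewed, at most 10 in all, crops included, and the job is handed in when it is done.

Besides the shell and the picture viewer there is one more tool, called after "Request:" by a JSON object that holds its "fn" and its "kwargs", one argument or row to a line. send_rows: Moves the arm, as the interface text tells. Its arguments: {"type":"object","properties":{"increments":{"type":"array"},"newtons":{"type":"number"}},"required":["increments"]}

```bash
mkdir -p pics
cat > h.py <<'E'
import numpy as np, cv2
from rig import robot
def snap(n,f):
    c=robot.camera(n); cv2.imwrite(f,c["image"][:,:,::-1]); np.savez(f+".npz",**c); return c
def ray(c,u,v):
    R=np.array(c["R"]);t=np.array(c["t"]);o=-R.T@t
    d=R.T@np.array([(u-c["cx"])/c["fx"],(v-c["cy"])/c["fy"],1]); return o,d
def plane(c,u,v,z):
    o,d=ray(c,u,v); return o+d*(z-o[2])/d[2]
E
python3 - <<'E'
from h import *
for n in("top","side"):
    c=snap(n,f"pics/{n}1.png"); o,d=ray(c,c["cx"],c["cy"]); print(n,o,d)
o=robot.get_obs(); print(o["time"],o["position"],o["tool_rot"],o["ft_force"])
E
```

```text
top [ 0.40912117 -0.00952256  1.13399373] [ 0.08101049 -0.00460723 -0.9967026 ]
side [-0.12568779 -0.62552596  0.78226458] [ 0.5354531   0.54097674 -0.64856314]
0.1 [0.15543265 0.60469732 0.22967379] [ 1.25581518e-01  9.92082819e-01 -9.36636503e-04 -2.91348595e-04] [ 0.34819255 -0.24622116 -0.39393906]
```

View pics/top1.png

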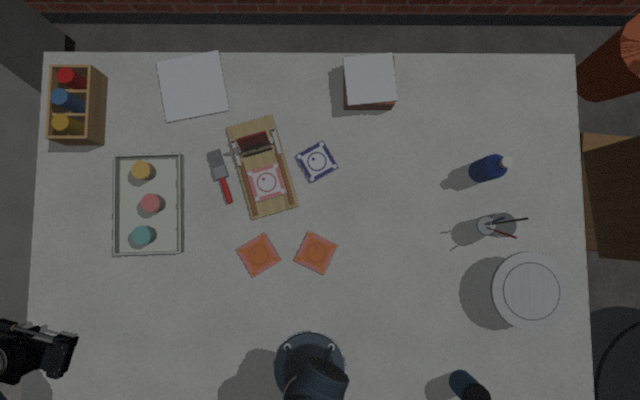

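View pics/side1.png

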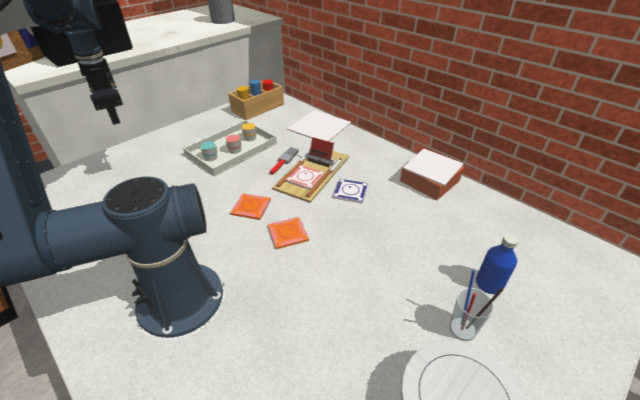

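The top view shows the board around (262,167), the tile at (267,182) and the flap at (254,143). The blue tile is at (317,161) and the brush at (222,178). I'll enlarge both views and measure.

Run:
```python
from h import *
a=cv2.imread("pics/top1.png")[105:225,200:350]; b=cv2.imread("pics/side1.png")[125:205,265:375]
a=cv2.resize(a,None,fx=4,fy=4,interpolation=cv2.INTER_CUBIC); a=cv2.convertScaleAbs(a,alpha=1.7)
cv2.imwrite("pics/tc.png",a); cv2.imwrite("pics/sc.png",cv2.resize(b,None,fx=6,fy=6,interpolation=cv2.INTER_CUBIC))
c=dict(np.load("pics/top1.png.npz")); im=c["image"].astype(int)
print(c["fx"],c["cx"],c["cy"])
h=cv2.cvtColor(c["image"],cv2.COLOR_RGB2HSV)
# board: wood hue region
m=((h[:,:,0]>10)&(h[:,:,0]<28)&(h[:,:,1]>70)).astype(np.uint8); m[:105]=0;m[225:]=0;m[:,:218]=0;m[:,350:]=0
r=cv2.minAreaRect(cv2.findNonZero(m)); print("board",r)
for p in cv2.boxPoints(r): print(p,plane(c,*p,0.012).round(4))
m=((h[:,:,0]>165)|(h[:,:,0]<8))&(h[:,:,1]>50)&(im[:,:,0]>120); m[:160]=0;m[205:]=0;m[:,:240]=0;m[:,295:]=0
r=cv2.minAreaRect(cv2.findNonZero(m.astype(np.uint8))); print("tile",r,plane(c,*r[0],0.022))
for p in cv2.boxPoints(r): print(p,plane(c,*p,0.022).round(4))
```

```text
367.78768658818643 314.10117568850666 199.94956236098855
board ((298.3773498535156, 156.3207550048828), (94.7787857055664, 123.34978485107422), 74.05460357666016)
[226.0566  127.69812] [0.7247 0.2594 0.012 ]
[344.66037  93.81131] [ 0.8345 -0.1097  0.012 ]
[370.69812 184.94339] [ 0.5471 -0.1885  0.012 ]
[252.09433 218.8302 ] [0.4421 0.174  0.012 ]
tile ((266.0367126464844, 181.78900146484375), (31.033573150634766, 31.416702270507812), 73.3007583618164) [0.55454078 0.13177242 0.022     ]
[246.53214 171.44038] [0.5861 0.1916 0.022 ]
[276.62387 162.41286] [0.6143 0.1002 0.022 ]
[285.5413  192.13762] [0.5231 0.0721 0.022 ]
[255.44955 201.16515] [0.4953 0.1631 0.022 ]
```

View pics/tc.png

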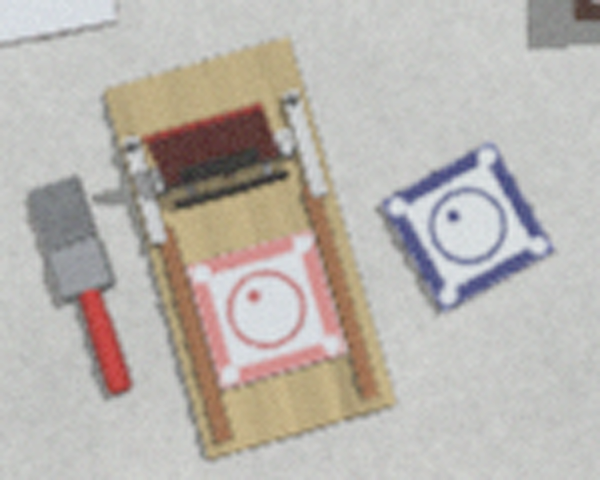

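View pics/sc.png

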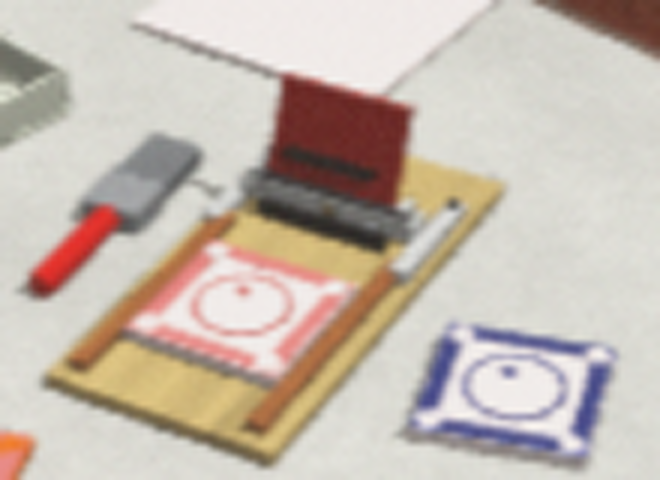

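The top crop shows the board corners at about (104,91), (291,38), (396,404) and (208,458). The cushion's black front edge runs from (176,207) to (289,177), and the flap stands open. Next I'll turn these into positions.

Run:
```python
from h import *
c=dict(np.load("pics/top1.png.npz")); s=dict(np.load("pics/side1.png.npz"))
T=lambda u,v,z: plane(c,200+u/4-.375,105+v/4-.375,z)[:2]
S=lambda u,v,z: plane(s,265+u/6-.42,125+v/6-.42,z)[:2]
B=np.array([T(104,91,.012),T(291,38,.012),T(396,404,.012),T(208,458,.012)])
d=(B[0]+B[1]-B[2]-B[3])/2; L=np.linalg.norm(d); d/=L; n=np.array([-d[1],d[0]])
org=B.mean(0)-0.02*d
print("L",L,"yaw",np.arctan2(d[1],d[0]),"org",org)
f=lambda p:(np.array([(p-org)@d,(p-org)@n])*1000).round(1)
Bs=np.array([S(505,185,.012),S(268,465,.012),S(45,380,.012)]); print("side corners",[f(p) for p in Bs])
print("cushion top",f(T(176,207,.024)),f(T(289,177,.024)))
print("cushion side low front",f(S(260,212,.012)),f(S(384,248,.012)))
print("flap top top",f(T(145,135,.097)),f(T(263,104,.097)),"side",f(S(283,76,.097)),f(S(412,106,.097)))
print("tile near",f(np.array([.4953,.1631])),f(np.array([.5231,.0721])))
for x in (-100,-50,0,50,100,150): print(x,(org+d*x/1000).round(4))
```

```text
L 0.2973553934929512 yaw 0.2878890627236024 org [0.58536066 0.1405136 ]
side corners [array([162.8, -78. ]), array([-141.9,  -80. ]), array([-138.5,   66.9])]
cushion top [62.1 44.6] [ 60.3 -44.5]
cushion side low front [63.3 43.3] [ 65.8 -42.3]
flap top top [100.7  42.9] [ 98.8 -44.3] side [88.6 39.6] [ 95.2 -44.4]
tile near [-79.9  47.2] [-79.1 -47.9]
-100 [0.4895 0.1121]
-50 [0.5374 0.1263]
0 [0.5854 0.1405]
50 [0.6333 0.1547]
100 [0.6812 0.1689]
150 [0.7292 0.1831]
```

Request:
{"fn": "send_rows", "kwargs": {
  "increments": [0,0,0.0271,1.63,-2.48,0,0.4,0,0,0.0271,1.63,-2.48,0,0.4,0,0,0.0271,1.63,-2.48,0,0.4,0,0,0.0271,1.63,-2.48,0,0.4,0,0,0.0271,1.63,-2.48,0,0.4,0,0,0.0271,1.63,-2.48,0,0.4,0,0,0.0271,1.63,-2.48,0,0.4,0,0,0.0271,1.63,-2.48,0,0.4,0,0,0.0271,1.63,-2.48,0,0.4,0,0,0.0271,1.63,-2.48,0,0.4,0,0,0.0271,1.63,-2.48,0,0.4,0,0,0.0271,1.63,-2.48,0,0.4,0,0,0.0271,1.63,-2.48,0,0.4,0,0,0.0271,1.63,-2.48,0,0.4,0,0,0.0271,1.63,-2.48,0,0.4,0,0,0.0271,1.63,-2.48,0,0.4,0,0,0.0271,1.63,-2.48,0,0.4,0,0,0.0271,1.63,-2.48,0,0.4,0,0,0.0271,1.63,-2.48,0,0.4,0,0,0.0271,1.63,-2.48,0,0.4]
}}

```text
time: 1.77
position: [0.482, 0.1079, 0.2303]
tool_rot: [-0.145, 0.989, 0.0, -0.0]
ft_force: [0.9, -0.5, -0.3]
grip_width: 0.0349
grip_force: 0.0
```

Request:
{"fn": "send_rows", "kwargs": {
  "increments": [0,0,0,0,0,-3,0.4,0,0,0,0,0,-3,0.4,0,0,0,0,0,-3,0.4,0,0,0,0,0,-3,0.4,0,0,0,0,0,-2,0.4,0,0,0,0,0,-2,0.4,0,0,0,0,0,0,0.4,0,0,0,0,0,0,0.4]
}}

```text
time: 2.43
position: [0.4808, 0.1093, 0.0697]
tool_rot: [-0.145, 0.989, 0.0, -0.002]
ft_force: [0.7, 0.3, -0.2]
grip_width: 0.0348
grip_force: 0.0
```

Request:
{"fn": "send_rows", "kwargs": {
  "increments": [0,0,0,0,0,-1.6,0.4,0,0,0,0,0,-1.5,0.4,0,0,0,0,0,-1.0,0.4,0,0,0,0,0,-0.5,0.4,0,0,0,0,0,0,0.4,0,0,0,0,0,0,0.4]
}}

```text
time: 2.93
position: [0.482, 0.1093, 0.0251]
tool_rot: [-0.145, 0.989, -0.0, 0.0]
ft_force: [0.3, 0.6, 1.0]
grip_width: 0.0349
grip_force: 0.0
```

Run:
```python
from h import *
snap("side","pics/s2.png");o=robot.get_obs();print(o["position"],o["ft_force"])
b=cv2.imread("pics/s2.png")[105:225,235:385]
cv2.imwrite("pics/s2c.png",cv2.resize(b,None,fx=5,fy=5,interpolation=cv2.INTER_CUBIC))
```

```text
[0.48220112 0.10931317 0.02527465] [-0.16035024 -0.04908804 -0.08796811]
```

View pics/s2c.png

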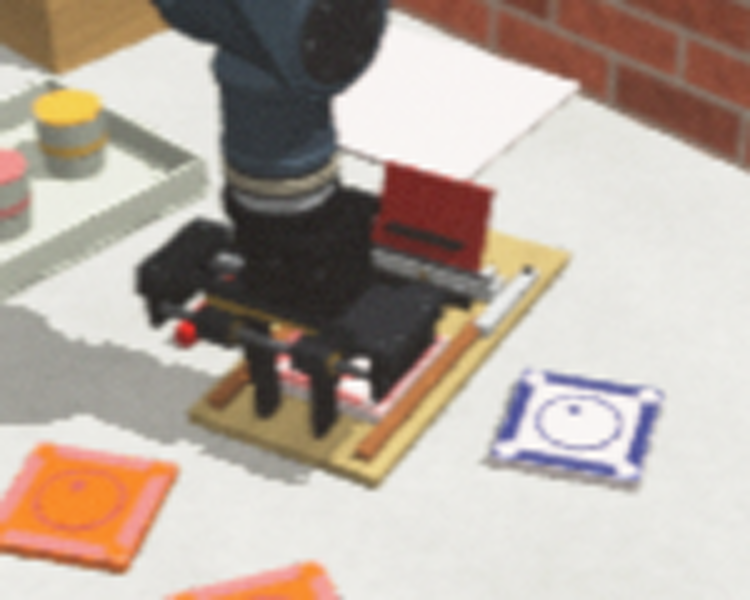

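The fingers stand in the channel's near end, on either side of crop (290,400), with the tile ahead and the flap open. I'll push gently.

Request:
{"fn": "send_rows", "kwargs": {
  "increments": [0,0,0,0.24,0.072,-0.1,0.4,0,0,0,0.24,0.072,-0.1,0.4,0,0,0,0.24,0.072,0,0.4,0,0,0,0.24,0.072,0,0.4,0,0,0,0.24,0.072,0,0.4,0,0,0,0.24,0.072,0,0.4,0,0,0,0.24,0.072,0,0.4,0,0,0,0.24,0.072,0,0.4,0,0,0,0.24,0.072,0,0.4,0,0,0,0.24,0.072,0,0.4,0,0,0,0.24,0.072,0,0.4,0,0,0,0.24,0.072,0,0.4,0,0,0,0.24,0.072,0,0.4,0,0,0,0.24,0.072,0,0.4,0,0,0,0.24,0.072,0,0.4,0,0,0,0.24,0.072,0,0.4,0,0,0,0.24,0.072,0,0.4,0,0,0,0.24,0.072,0,0.4,0,0,0,0.24,0.072,0,0.4,0,0,0,0.24,0.072,0,0.4]
}}

```text
time: 4.65
position: [0.5299, 0.1237, 0.0225]
tool_rot: [-0.145, 0.989, -0.0, -0.0]
ft_force: [-0.5, -0.4, -1.1]
grip_width: 0.035
grip_force: 0.3
```

Request:
{"fn": "send_rows", "kwargs": {
  "increments": [0,0,0,0.1,0.03,0,0.4,0,0,0,0.1,0.03,0,0.4,0,0,0,0.1,0.03,0,0.4,0,0,0,0.1,0.03,0,0.4,0,0,0,0,0,0,0.4]
}}

```text
time: 5.07
position: [0.534, 0.1249, 0.0226]
tool_rot: [-0.145, 0.989, -0.0, 0.0]
ft_force: [0.1, -0.1, -0.0]
grip_width: 0.0346
grip_force: 0.0
```

Request:
{"fn": "send_rows", "kwargs": {
  "increments": [0,0,0,0.1,0.03,0,0.4,0,0,0,0.1,0.03,0,0.4,0,0,0,0.1,0.03,0,0.4,0,0,0,0.1,0.03,0,0.4,0,0,0,0,0,0,0.4]
}}

```text
time: 5.48
position: [0.5379, 0.1261, 0.0225]
tool_rot: [-0.145, 0.989, -0.0, 0.0]
ft_force: [-0.9, -0.0, 0.4]
grip_width: 0.0345
grip_force: 0.3
```

Request:
{"fn": "send_rows", "kwargs": {
  "increments": [0,0,0,0.1,0.03,0,0.4,0,0,0,0.1,0.03,0,0.4,0,0,0,0,0,0,0.4]
}}

```text
time: 5.73
position: [0.5386, 0.1265, 0.0224]
tool_rot: [-0.145, 0.989, 0.0, -0.001]
ft_force: [-2.7, -1.3, 1.9]
grip_width: 0.0348
grip_force: 1.6
```

Request:
{"fn": "send_rows", "kwargs": {
  "increments": [0,0,0,0.1,0.03,0,0.4,0,0,0,0.1,0.03,0,0.4,0,0,0,0,0,0,0.4,0,0,0,0,0,0,0.4]
}}

```text
time: 6.07
position: [0.5396, 0.127, 0.0222]
tool_rot: [-0.145, 0.989, 0.0, -0.002]
ft_force: [-4.3, -2.9, 2.4]
grip_width: 0.035
grip_force: 2.7
```

```bash
python3 -c "
from h import *
o=robot.get_obs();print(o['position'],o['ft_force'])"
```

```text
[0.53959438 0.12700217 0.02224727] [-4.31481519 -2.89319166  2.4296877 ]
```

Request:
{"fn": "send_rows", "kwargs": {
  "increments": [0,0,0,0.1,0.03,0,0.4,0,0,0,0.1,0.03,0,0.4,0,0,0,0.1,0.03,0,0.4,0,0,0,0,0,0,0.4,0,0,0,0,0,0,0.4]
}}

```text
time: 6.48
position: [0.5405, 0.1276, 0.022]
tool_rot: [-0.145, 0.989, 0.0, -0.005]
ft_force: [-6.8, -4.3, 3.2]
grip_width: 0.035
grip_force: 4.1
```

Request:
{"fn": "send_rows", "kwargs": {
  "increments": [0,0,0,0.05,0.015,0,0.4,0,0,0,0.05,0.015,0,0.4,0,0,0,0,0,0,0.4,0,0,0,0,0,0,0.4]
}}

```text
time: 6.82
position: [0.5407, 0.1278, 0.0219]
tool_rot: [-0.145, 0.989, 0.0, -0.005]
ft_force: [-8.5, -4.7, 4.0]
grip_width: 0.0347
grip_force: 4.6
```

Request:
{"fn": "send_rows", "kwargs": {
  "increments": [0,0,0,0.1,0.03,0,0.4,0,0,0,0.05,0.015,0,0.4,0,0,0,0,0,0,0.4,0,0,0,0,0,0,0.4,0,0,0,0,0,0,0.4,0,0,0,0,0,0,0.4]
}}

```text
time: 7.32
position: [0.5412, 0.128, 0.0217]
tool_rot: [-0.145, 0.989, 0.0, -0.007]
ft_force: [-10.0, -4.6, 4.4]
grip_width: 0.035
grip_force: 5.3
```

Run:
```python
from h import *
snap("side","pics/s3.png");o=robot.get_obs();print(o["position"],o["ft_force"])
b=cv2.imread("pics/s3.png")[115:215,255:375]
cv2.imwrite("pics/s3c.png",cv2.resize(b,None,fx=6,fy=6,interpolation=cv2.INTER_CUBIC))
```

```text
[0.54116852 0.12804307 0.02172846] [-9.72626519 -4.78461045  3.99193942]
```

View pics/s3c.png

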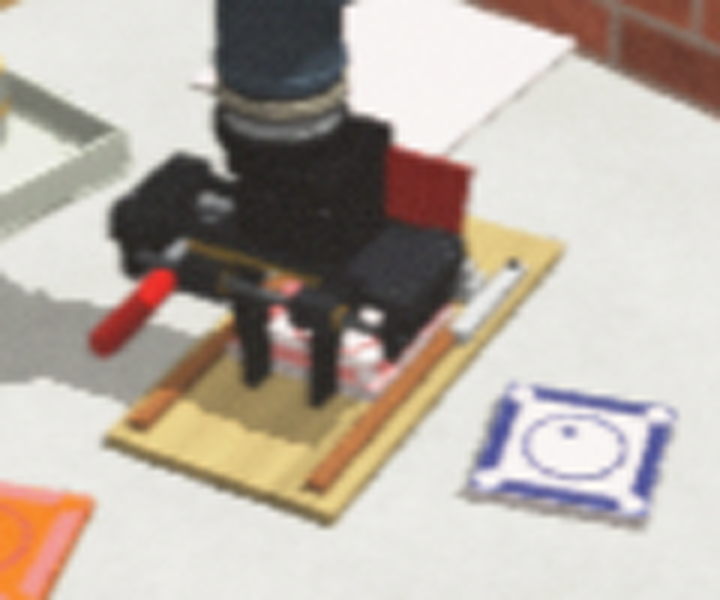

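The tile bears on the cushion at about 11 N, and the flap is still open (crop (430,190)). Next I back off, lift and go over behind the flap.

Request:
{"fn": "send_rows", "kwargs": {
  "increments": [0,0,0,-0.3,-0.09,0,0.4,0,0,0,-0.3,-0.09,0,0.4,0,0,0,-0.5,-0.15,0,0.4,0,0,0,-0.6,-0.18,0,0.4,0,0,0,0,0,0,0.4,0,0,0,0,0,3,0.4,0,0,0,0,0,3,0.4,0,0,0,0,0,3,0.4,0,0,0,0,0,3,0.4,0,0,0,0,0,3,0.4,0,0,0,0,0,3,0.4,0,0,0,0,0,0,0.4,0,0,0,0,0,0,0.4]
}}

```text
time: 8.45
position: [0.5325, 0.124, 0.205]
tool_rot: [-0.145, 0.989, -0.0, 0.004]
ft_force: [-1.2, -0.3, -0.7]
grip_width: 0.035
grip_force: 0.0
```

Run:
```python
from h import *
c=snap("side","pics/s4.png");o=robot.get_obs();print(o["time"],o["position"],o["ft_force"],o["tool_rot"])
b=cv2.imread("pics/s4.png")[115:215,255:375]
cv2.imwrite("pics/s4c.png",cv2.resize(b,None,fx=6,fy=6,interpolation=cv2.INTER_CUBIC))
```

```text
8.5 [0.53092731 0.12394935 0.20330384] [-0.07376845  0.17103113 -0.73625324] [-1.44612505e-01  9.89487256e-01 -1.12168364e-04  1.47685234e-03]
```

View pics/s4c.png

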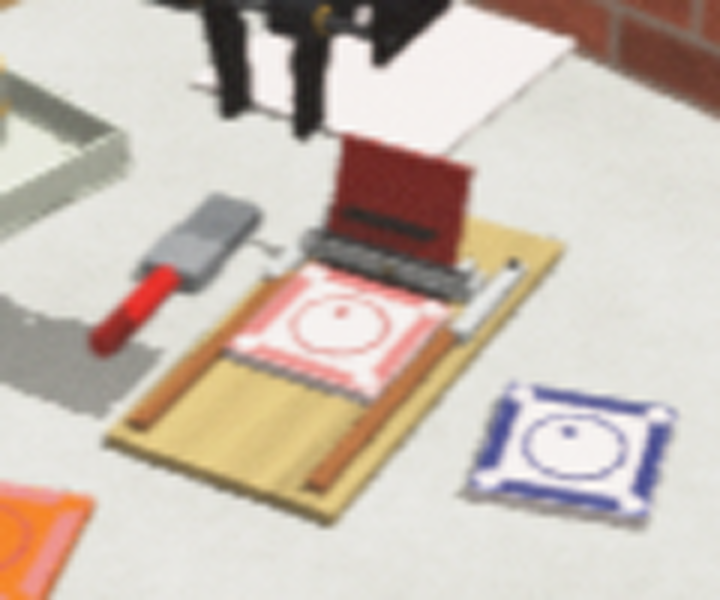

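The tile lies against the cushion (crop (340,325)), and the flap is open with its top edge at (405,150). Now behind the flap.

Request:
{"fn": "send_rows", "kwargs": {
  "increments": [0,0,0,2.26,0.675,0,0.4,0,0,0,2.26,0.675,0,0.4,0,0,0,2.26,0.675,0,0.4,0,0,0,2.26,0.675,0,0.4,0,0,0,2.26,0.675,0,0.4,0,0,0,2.26,0.675,0,0.4,0,0,0,2.26,0.675,0,0.4,0,0,0,2.26,0.675,0,0.4,0,0,0,0,0,0,0.4,0,0,0,0,0,0,0.4]
}}

```text
time: 9.33
position: [0.7107, 0.1779, 0.1994]
tool_rot: [-0.145, 0.989, 0.0, -0.002]
ft_force: [-0.7, -1.0, -0.2]
grip_width: 0.0348
grip_force: 0.0
```

Request:
{"fn": "send_rows", "kwargs": {
  "increments": [0,0,0,0,0,-2.5,0.4,0,0,0,0,0,-2.5,0.4,0,0,0,0,0,-2.5,0.4,0,0,0,0,0,-2,0.4,0,0,0,0,0,-1.5,0.4,0,0,0,0,0,-1,0.4,0,0,0,0,0,0,0.4,0,0,0,0,0,0,0.4]
}}

```text
time: 10.0
position: [0.71, 0.1776, 0.0818]
tool_rot: [-0.145, 0.989, 0.0, -0.001]
ft_force: [1.0, -0.9, 0.8]
grip_width: 0.0347
grip_force: 0.0
```

Request:
{"fn": "send_rows", "kwargs": {
  "increments": [0,0,0,-0.19,-0.057,0,0.4,0,0,0,-0.19,-0.057,0,0.4,0,0,0,-0.19,-0.057,0,0.4,0,0,0,-0.19,-0.057,0,0.4,0,0,0,-0.19,-0.057,0,0.4,0,0,0,-0.19,-0.057,0,0.4,0,0,0,-0.19,-0.057,0,0.4,0,0,0,-0.19,-0.057,0,0.4,0,0,0,-0.19,-0.057,0,0.4,0,0,0,-0.19,-0.057,0,0.4,0,0,0,-0.19,-0.057,0,0.4,0,0,0,-0.19,-0.057,0,0.4,0,0,0,-0.19,-0.057,0,0.4,0,0,0,-0.19,-0.057,0,0.4,0,0,0,-0.19,-0.057,0,0.4,0,0,0,-0.19,-0.057,0,0.4,0,0,0,-0.19,-0.057,0,0.4,0,0,0,-0.19,-0.057,0,0.4]
}}

```text
time: 11.5
position: [0.6763, 0.1673, 0.0824]
tool_rot: [-0.145, 0.989, -0.0, -0.0]
ft_force: [2.3, 0.4, 2.1]
grip_width: 0.0351
grip_force: 1.2
```

Request:
{"fn": "send_rows", "kwargs": {
  "increments": [0,0,0,-0.14,-0.043,0,0.4,0,0,0,-0.14,-0.043,0,0.4,0,0,0,-0.14,-0.043,0,0.4,0,0,0,-0.14,-0.043,0,0.4]
}}

```text
time: 11.83
position: [0.6707, 0.1657, 0.0823]
tool_rot: [-0.145, 0.989, 0.0, -0.0]
ft_force: [2.8, 0.9, 0.2]
grip_width: 0.0346
grip_force: 1.3
```

Request:
{"fn": "send_rows", "kwargs": {
  "increments": [0,0,0,-0.19,-0.057,0,0.4,0,0,0,-0.19,-0.057,0,0.4,0,0,0,-0.19,-0.057,0,0.4,0,0,0,-0.19,-0.057,0,0.4,0,0,0,-0.19,-0.057,0,0.4,0,0,0,-0.19,-0.057,0,0.4,0,0,0,-0.19,-0.057,0,0.4,0,0,0,-0.19,-0.057,0,0.4,0,0,0,-0.19,-0.057,0,0.4,0,0,0,-0.19,-0.057,0,0.4,0,0,0,-0.19,-0.057,0,0.4,0,0,0,-0.19,-0.057,0,0.4,0,0,0,-0.19,-0.057,0,0.4,0,0,0,0,0,0,0.4,0,0,0,0,0,0,0.4]
}}

```text
time: 13.08
position: [0.6464, 0.1584, 0.0826]
tool_rot: [-0.145, 0.989, 0.0, -0.0]
ft_force: [0.2, -0.0, -0.1]
grip_width: 0.0347
grip_force: 0.0
```

Run:
```python
from h import *
c=snap("side","pics/s5.png");o=robot.get_obs();print(o["time"],o["position"],o["ft_force"])
b=cv2.imread("pics/s5.png")[95:215,235:385]
cv2.imwrite("pics/s5c.png",cv2.resize(b,None,fx=5,fy=5,interpolation=cv2.INTER_CUBIC))
```

```text
13.1333 [0.64656248 0.15842519 0.08260492] [-0.00868624  0.28538459 -0.58788702]
```

View pics/s5c.png

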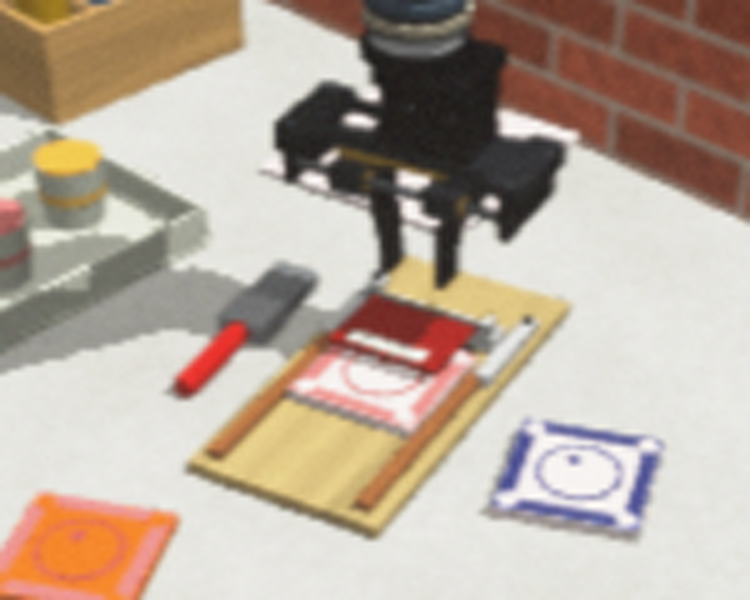

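The flap has snapped over and lies on the tile (crop (405,335)), and the hand is clear of it. I'll lift away and hand in.

Request:
{"fn": "send_rows", "kwargs": {
  "increments": [0,0,0,0,0,1.5,0.4,0,0,0,0,0,3,0.4,0,0,0,0,0,3,0.4,0,0,0,0,0,3,0.4,0,0,0,0,0,2,0.4,0,0,0,0,0,0,0.4,0,0,0,0,0,0,0.4,0,0,0,0,0,0,0.4,0,0,0,0,0,0,0.4]
}}

```text
time: 13.88
position: [0.6452, 0.1583, 0.2055]
tool_rot: [-0.145, 0.989, 0.0, -0.002]
ft_force: [0.2, -0.3, -0.2]
grip_width: 0.0346
grip_force: 0.0
```

```bash
python3 -c "
from h import *
print(robot.get_obs()['position'],robot.hand_in())"
```

```text
the job is handed in; nothing more can be done
[0.64520551 0.15831759 0.20552436] None
```

I pressed the tile onto the cushion at about 11 N and tipped the flap with about 3 N; it snapped shut onto the tile, the hand is clear, and I handed the job in at about 14 s, with no verdict returned.

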